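# Recharge an air mount of the anti-vibration table

### The job

Air mount three of the table has sagged and needs air from the hand charging unit. Turn the unit's selector until its nose points at the mark of three dots and it rests in that notch, and only then pump: push the lever fully down and let it rise fully again, at least three times. Afterwards turn the selector to the cross bar (closed) so that the air stays in, and leave the things round the unit where they are.

Things in the scene. Friction and masses are not known exactly. Their poses are not given: they have to be found in the camera images.
- charging_unit: Unit screwed to the table: steel base plate 175 x 232 x 8 mm; seen from the robot a grey valve body (62 mm high) with the selector on a round metal dial plate (106 mm across, top at 64 mm) on the right, a lever pump on the left, a gauge (110 mm high) behind the valve. Origin on its underside, x to its rear, y left, z up. Selector axis at x -28, y -55 mm; lever pivot at x 66, y 66, z 92 mm
- selector (a joint): Selector angle about its upright axis, rad, clockwise from above; 0 = nose to the unit's rear (+x). Five sprung notches 40 degrees apart with black marks: one dot -1.396 (leftmost), two dots -0.698, cross bar (closed) 0, three dots +0.698, four dots +1.396. Let go, it is drawn into the nearest notch; 0.1 to 0.2 N m takes it over to the next. Stops at +-1.536
- selector_grip (a point): On the selector's axis at mid-height of its grip, 82 mm above the unit's underside. Black bar grip 15 mm thick, 55 mm long (25 behind the axis, 30 to the pointed nose), 70 to 96 mm above the unit's underside, on a skirt 54 mm across (64 to 70 mm high). A white line on top runs to the nose. x axis along the nose
- pump_lever (a joint): Pump lever angle, rad: 0 raised at rest (paddle 23 degrees up towards the robot), 0.45 fully down (3 degrees below level). Spring return; the paddle takes about 4 N at the top, 9 N at the bottom
- paddle_top (a point): Middle of the upper face of the lever's black rubber paddle (74 mm along the lever, 40 mm wide, 14 mm thick), 145 mm from the pivot, on the robot's side; about 156 mm above the unit's underside at rest, 93 mm fully down, on an arc about the pivot. x axis along the lever to the pivot
- slide_box: Grey slide box, 87 x 92 x 32 mm, a bystander; origin under its middle
- objective_jar: White jar with a black cap, diameter 42 mm, 58 mm high, a bystander; origin under its middle
- slide_frame: Flat black slide holder with an oblong window, 75 x 110 x 10 mm, a bystander; origin under its middle

How it is judged:
By the outcome, as a careful person would: the job done as asked, in the order asked, and still so for the second after the job is handed in, with the robot touching nothing.
It also fails if it takes over 72 s, if anything falls off the work surface, if the arm or the gripper's body presses on something with over 40 N, if the wrist force passes 120 N, or if a joint passes its speed limit or range.

### The arm

A 6-joint arm with a two-finger parallel gripper is mounted at the origin on a cart in front of the work surface, level with it; the furniture and walls round the work are solid. World frame = base frame: x ahead of the robot, y to its left, z up, the work surface at z = 0. Lengths are in mm, angles in rad, forces in N, time in s.
With the tool pointing down it reaches from about 275 to 825 mm from the base axis. Payload 5.2 kg.
Tool frame: the origin (TCP) lies at the very end of the fingers, on their centre line; the grasp point (between the pads) lies 19 mm behind it; z points along the fingers, y is the line along which they close (so a half turn about z gives the same grasp; the last joint's range is limited). The gripper opens to 93 mm and grips with 3 to 60 N. Pads are 15 mm wide; open, the fingers measure 128 mm over their backs; the gripper's body (75 mm by 188 mm) begins 65 mm behind the grasp point.
Start: joints at [-1.503, 0.259, 1.535, -0, 1.348, -0.203], TCP at [147.147, -529.955, 218.653] pointing down, gripper open.
Joint ranges: [-3.14, 3.14], [-0.91, 2.08], [0.19, 2.58], [-1.22, 4.36], [0.22, 2.71], [-3.12, 3.12]. Speed limits (rad/s): [2.57, 2.57, 3.14, 3.14, 3.14, 3.14].

### API

Orientations are given as [roll, pitch, yaw] about the fixed x, y, z axes, in that order (R = Rz(yaw) Ry(pitch) Rx(roll)).
In Python, from bench import robot gives the robot as it stands. The module is installed in compiled form; this text tells all that it offers. Calls block until the motion is done:
- robot.move_ptp(position, orientation): joint-space move of the TCP to a pose.
- robot.move_linear(position, ori=None, speed=150, f_stop=None): straight line of the TCP; ori=None keeps the orientation; speed is the mean speed in mm/s. With f_stop (N) it stops when the force on the tool has changed by that much, and returns True; else False.
- robot.move_j(angles): joint-space move.
- robot.move_gripper(opening): opening from 0.0 (shut) to 1.0 (fully open); the grip force is fixed at half the most; returns when the fingers have stopped.
- robot.sleep(seconds).
- robot.inverse_kinematics(position, orientation): joint angles nearest the present ones, or None.
- robot.get_image(name): name is "scene" or "top" or "wrist"; returns a dict with "img" (400x640x3 uint8, blue, green, red), "fovy" (degrees; the focal length in pixels is half the picture's height over the tangent of half this angle, whatever the lens; pixels are square), "cx", "cy" (the principal point, pixels), "eye" and "orientation" of the camera in the world. Camera axes: x right, y down, z forward; pixel columns grow to the right and rows downward; lengths in mm; the calibration is good to about 2 mm. A picture is of the moment at which its call begins. There is no depth.
A pose or a line that the arm cannot do raises robot.MotionError and nothing moves.
- robot.hand_in(): hands the job in; it is judged then, once.
Readings, each from a call of its own:
- robot.current_t(): time.
- robot.current_qpos(): joint angles.
- robot.current_joint_vel(): joint speeds.
- robot.current_joint_efforts(): joint torques, N m.
- robot.current_tcp_pos(): TCP position.
- robot.current_eef_rot(): TCP orientation.
- robot.current_contact_force(): force on the tool from outside, world axes, zero at the start.
- robot.current_ft_torque(): the same for the moment, N m.
- robot.current_gripper_width(): opening from 0.0 (shut) to 1.0 (fully open).
- robot.current_finger_force(): force on a finger pad.
Only numpy, scipy, OpenCV 4.12 (cv2) and the standard library are available. Lean on these libraries where they do the work, as an engineer would, in place of code of your own. Each camera call takes 0.05 s, during which the arm holds its last target. There are 200 camera calls.

## Working session

There is one attempt and no reset: what is moved stays moved. The work goes in short steps, each a Python script; the robot and the scene stay as the last script left them, time stands still between calls to the robot, and variables do not carry over. Pictures are saved under pics/ and viewed, at most 10 in all, crops included, and the job is handed in when it is done.

```bash
mkdir -p pics; python3 - <<'E'
from bench import robot
import cv2
for n in ["scene","top"]:
    d=robot.get_image(n); cv2.imwrite(f"pics/{n}0.png",d["img"]); print(n,{k:v for k,v in d.items() if k!="img"})
print(robot.current_t(),robot.current_eef_rot())
E
```

```text
scene {'fovy': 42.714802510964944, 'cx': 317.73308076039496, 'cy': 200.31161112568498, 'eye': array([ 19.67194145, 874.9831327 , 918.87013677]), 'orientation': array([-2.21552165e+00,  1.82205088e-03, -2.63593803e+00])}
top {'fovy': 55.72006130976275, 'cx': 313.13136721022056, 'cy': 198.1970734334634, 'eye': array([ 409.11838052,  -55.35419573, 1059.4544239 ]), 'orientation': array([-3.04140928,  0.00921246, -1.57671221])}
0.1 [-3.14000114e+00 -3.03492823e-04  2.70833296e-01]
```

View pics/top0.png

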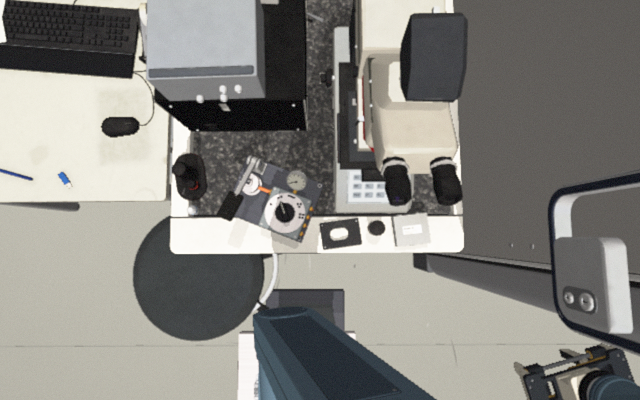

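View pics/scene0.png

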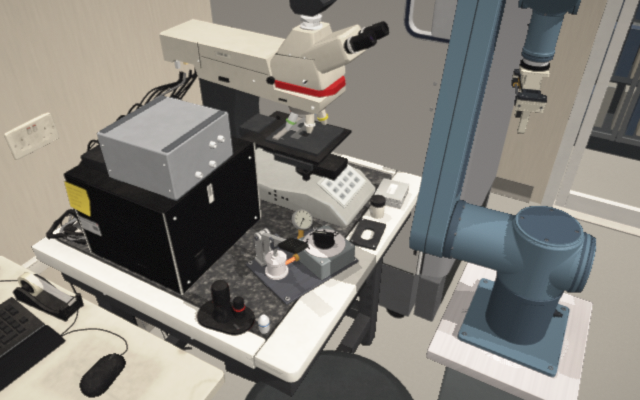

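The top view shows the unit near px (270,200), selector dial at about (288,212), paddle at (230,205). I'll enlarge both views.

```bash
python3 - <<'E'
import cv2
a=cv2.imread("pics/top0.png")[148:248,212:332]; cv2.imwrite("pics/topc.png",cv2.resize(a,None,fx=6,fy=6,interpolation=cv2.INTER_CUBIC)[:600])
a=cv2.imread("pics/scene0.png")[200:310,235:385]; cv2.imwrite("pics/scenec.png",cv2.resize(a,None,fx=5,fy=5,interpolation=cv2.INTER_CUBIC))
E
```

```text
(no output)
```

View pics/topc.png

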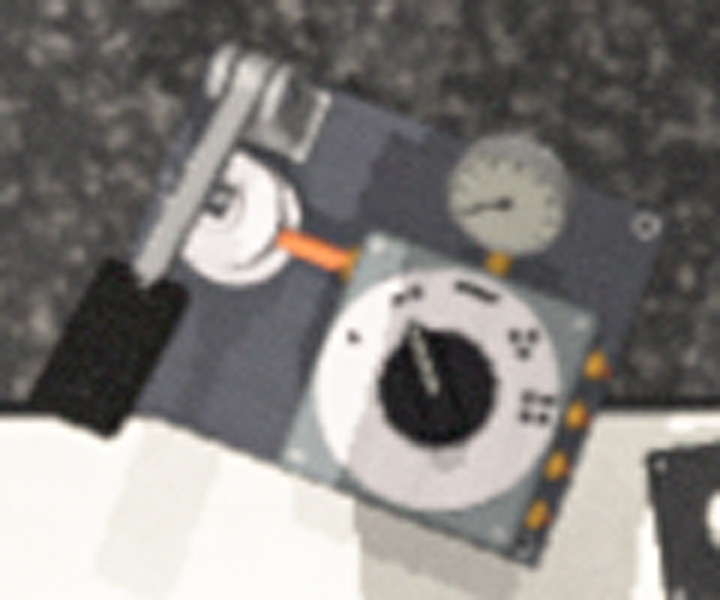

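View pics/scenec.png

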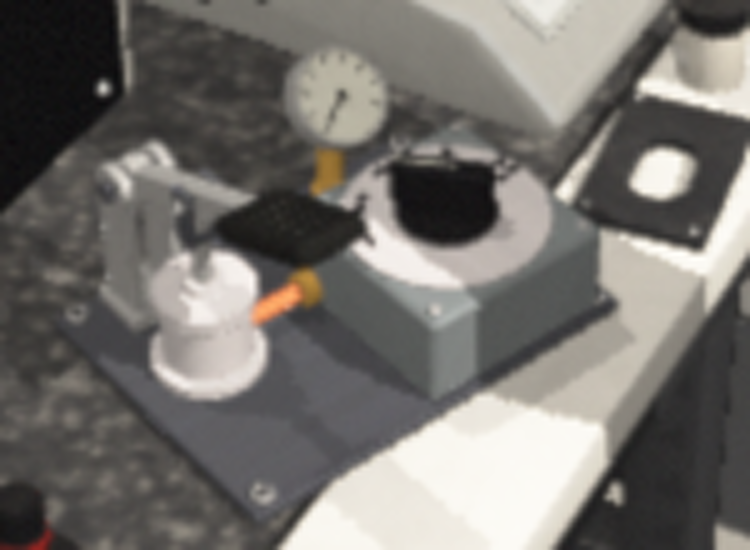

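Top crop: nose points at two dots (selector at -0.698); dial centre at crop (438,388), bar mark (477,291), paddle centre (111,347), base front-right corner (537,565). Scene crop: paddle centre about (292,225), base corners (258,520), (617,305). Now fitting the unit's pose.

```bash
cat >h.py <<'E'
import numpy as np
from scipy.spatial.transform import Rotation as R
from scipy.optimize import least_squares
CAM={"scene":(42.714802510964944,317.733,200.312,[19.672,874.983,918.870],[-2.21552165,.00182205,-2.63593803]),
"top":(55.72006130976275,313.131,198.197,[409.118,-55.354,1059.454],[-3.04140928,.00921246,-1.57671221])}
def proj(c,P):
    f,cx,cy,e,o=CAM[c]; q=R.from_euler('xyz',o).as_matrix().T@(np.array(P)-e); F=200/np.tan(np.radians(f)/2)
    return np.array([cx+F*q[0]/q[2],cy+F*q[1]/q[2]])
def world(p,U):
    c,s=np.cos(p[2]),np.sin(p[2]); return np.array([p[0]+c*U[0]-s*U[1],p[1]+s*U[0]+c*U[1],U[2]])
E
python3 - <<'E'
from h import *
t=lambda u,v:(212+u/6,148+v/6); s=lambda u,v:(235+u/5,200+v/5)
d=lambda a:(-28+44*np.cos(a),-55-44*np.sin(a),64)
O=[("top",t(438,388),(-28,-55,64),3),("scene",s(447,222),(-28,-55,64),1.),
("top",t(537,567),(-87.5,-116,8),1),("top",t(662,238),(87.5,-116,8),1),
("scene",s(258,522),(-87.5,116,8),1),("scene",s(619,305),(-87.5,-116,8),1),
("top",t(111,347),(-65,66,156),1),("scene",s(292,225),(-65,66,156),1),
("top",t(477,291),d(0),1),("top",t(524,343),d(.698),1),("top",t(538,408),d(1.396),1),("top",t(408,296),d(-.698),1),("top",t(354,337),d(-1.396),1)]
f=lambda p:np.concatenate([w*(proj(c,world(p,U))-px) for c,px,U,w in O])
r=least_squares(f,[420,0,-.3],loss="soft_l1"); print(r.x); print(f(r.x).reshape(-1,2).round(1))
for U in [(-28,-55,82),(-65,66,156),(66,66,92)]: print(world(r.x,U))
from bench import robot
p=r.x; S=world(p,(-28,-55,80))
for a in np.arange(-1.4,1.5,.349):
  print(round(a,2),[robot.inverse_kinematics(list(S),[np.pi,0,p[2]-a+k]) is not None for k in(0,np.pi,np.pi/2,-np.pi/2)])
E
```

```text
[517.32882776  67.89864377  -6.66338428]
[[ 0.4  0.6]
 [ 0.3 -1.7]
 [-2.2 -0.3]
 [-0.  -4. ]
 [-2.   0.5]
 [-1.  -0. ]
 [-1.   0.6]
 [ 0.6 -1.7]
 [-0.2  0.9]
 [ 0.5 -0.3]
 [-0.2  0.2]
 [-0.  -0.2]
 [ 0.   0. ]]
[470.91749689  27.21709553  82.        ]
[481.46337037 153.30747801 156.        ]
[603.10876724 104.69269198  92.        ]
-1.4 [True, True, True, True]
-1.05 [True, True, True, True]
-0.7 [True, True, True, True]
-0.35 [True, True, True, True]
-0.0 [True, True, True, True]
0.34 [True, True, True, True]
0.69 [True, True, True, True]
1.04 [True, True, True, True]
1.39 [False, True, True, True]
```

Yaw is -0.380, with residuals of about 1 px except for the vague corner. Next I go in with the arm retracted to stay clear of the microscope, then check from above with the wrist camera.

```bash
cat >>h.py <<'E'
P=np.array([517.33,67.90,-.3802])
PI=np.pi
def seld(a): return [PI,0,P[2]-a+PI]   # tool orientation for selector angle a
E
python3 - <<'E'
from h import *; from bench import robot; import cv2
r=robot
S=world(P,(-28,-55,82))
def wp(az,rad,z): return [rad*np.cos(az),rad*np.sin(az),z],[PI,0,az+PI]
r.move_ptp(*wp(-1.3,350,260)); print(r.current_t(),r.current_qpos())
r.move_ptp(*wp(0.06,350,260)); print(r.current_t(),r.current_qpos())
r.move_ptp([S[0]-0,S[1],230],seld(-.698)); print(r.current_t(),r.current_qpos())
r.move_gripper(.5)
d=r.get_image("wrist"); cv2.imwrite("pics/w1.png",d["img"]); print({k:v for k,v in d.items() if k!="img"},r.current_tcp_pos(),r.current_gripper_width())
F=200/np.tan(np.radians(d["fovy"])/2)
for U in [(-28,-55,96),(-28+30*np.cos(-.698),-55-30*np.sin(-.698),96),(-28,-55,64),(16,-55,64),(-65,66,156)]:
    q=R.from_euler('xyz',d["orientation"]).as_matrix().T@(world(P,U)-d["eye"]); print(U,d["cx"]+F*q[0]/q[2],d["cy"]+F*q[1]/q[2])
E
```

```text
1.5917 [-1.62206486e+00 -1.50122128e-01  1.87097628e+00  1.89912732e-05
  1.42047165e+00 -1.89203507e+00]
3.2083 [-2.63378402e-01 -1.50030165e-01  1.87113521e+00 -3.80505478e-04
  1.42056634e+00 -1.89282491e+00]
3.775 [-1.81146851e-01  1.10024602e-01  1.69363193e+00 -2.69438271e-04
  1.34057477e+00 -2.06749942e+00]
{'fovy': 71.69330187730304, 'cx': 323.8256933747986, 'cy': 199.54158723016363, 'eye': array([400.92829878,   2.77158234, 396.2548379 ]), 'orientation': array([2.87209195e+00, 7.86321434e-05, 1.88827565e+00])} [470.90044292  27.25077885 229.9161748 ] 0.4977844836432249
(-28, -55, 96) 325.0790772347699 191.9354066607139
(np.float64(-5.016127236515725), np.float64(-35.71939853656101), 96) 325.05590695365794 217.36873937597855
(-28, -55, 64) 324.96741761814576 185.68831553554008
(16, -55, 64) 302.5144785241521 211.8267430704013
(-65, 66, 156) 447.2339896346794 257.2007156077074
```

View pics/w1.png

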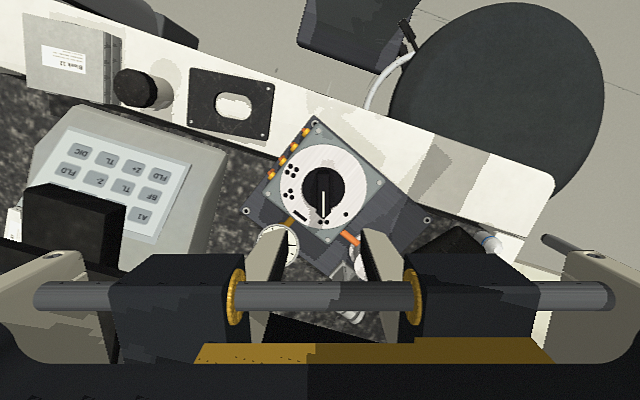

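The wrist view shows the selector line at px (323,192)-(323,217), nose to two dots. The prediction was (325,192)-(325,217), so it is off by about 2 mm. I correct half of that, then grip and check the side force.

```bash
cat >>h.py <<'E'
C=world(P,(-28,-55,0))[:2]+[.31,-.95]
E
python3 - <<'E'
from h import *; from bench import robot as r
def st(m): print(m,round(r.current_t(),2),np.round(r.current_contact_force(),1),np.round(r.current_ft_torque(),2),np.round(r.current_tcp_pos(),1),round(r.current_gripper_width(),3))
st("pre")
print(r.move_linear([*C,74],speed=80,f_stop=8)); st("down")
r.move_gripper(0.0); st("grip")
E
```

```text
pre 4.72 [-0.1 -0.1 -0.7] [ 0.06 -0.12 -0.03] [470.9  27.3 229.9] 0.498
False
down 6.83 [-0.2 -0.2  1.1] [ 0.09 -0.13 -0.06] [471.5  26.2  74.3] 0.502
grip 7.43 [-0.4  0.8  0.8] [ 0.02 -0.11  0.  ] [471.2  26.3  74. ] 0.16
```

Clean grip (15 mm, negligible side force). Turning clockwise to three dots.

```bash
python3 - <<'E'
from h import *; from bench import robot as r; import cv2
def st(m): print(m,round(r.current_t(),2),np.round(r.current_contact_force(),1),np.round(r.current_ft_torque(),2),np.round(r.current_tcp_pos(),1),round(r.current_gripper_width(),3),r.current_eef_rot()[2].round(3))
for a in (-.35,0,.35,.698):
    r.move_linear([*C,74],seld(a)); st(a)
r.move_gripper(.5); st("open")
r.move_linear([*C,230],speed=200)
d=r.get_image("wrist"); cv2.imwrite("pics/w2.png",d["img"][100:300,200:450].repeat(3,0).repeat(3,1)); st("up")
E
```

```text
-0.35 7.93 [-0.9  5.1  1.8] [ 1.05 -0.17  0.05] [471.1  27.1  74.1] 0.158 3.114
0 8.43 [ 1.4 10.   0.7] [ 1.68 -0.3   0.04] [471.3  28.   74. ] 0.158 2.764
0.35 8.93 [ 3.3 12.4 -0.5] [ 2.25 -0.66  0.03] [471.8  28.8  74. ] 0.161 2.413
0.698 9.43 [ 5.8 15.4 -2.1] [ 2.68 -1.   -0.  ] [472.5  29.3  74. ] 0.16 2.065
open 10.15 [-0.3  0.2  0.7] [-0.05 -0.08  0.  ] [471.2  26.2  74. ] 0.502 2.063
up 11.13 [ 0.4  0.3 -0.2] [-0.04 -0.13 -0.03] [470.3  26.4 228.6] 0.501 2.063
```

View pics/w2.png

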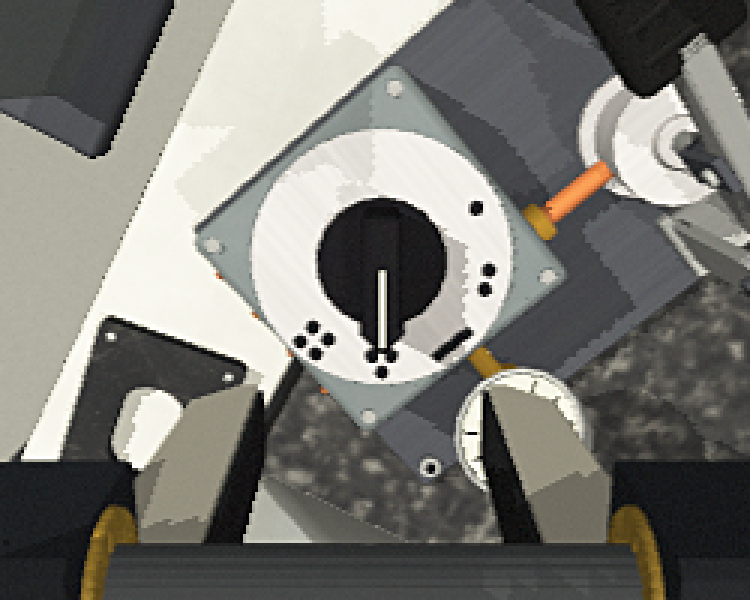

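The selector rests with its nose on the three dots (line at px (382,270)-(382,350)). The turning forces show the axis lies about 2 mm further to +y, so I correct for that. Now the first stroke.

```bash
cat >>h.py <<'E'
P[:2]+=[1,1.5]; C=C+[1,2.5]
E
cat >pump.py <<'E'
from h import *; from bench import robot as r; import sys
def st(m): print(m,round(r.current_t(),2),np.round(r.current_contact_force(),1),np.round(r.current_tcp_pos(),1))
Q=world(P,(-72,66,0))[:2]; o=[PI,0,P[2]+PI]
n=int(sys.argv[1])
if n==1:
    r.move_gripper(0.0); r.move_ptp([*Q,200],o); st("above")
for i in range(n):
    hit=r.move_linear([*Q,164],speed=120,f_stop=15); st(hit)
    if n==1: print(r.move_linear([*Q,150],speed=40,f_stop=3)); st("touch"); 
    hit=r.move_linear([*Q,84],speed=60,f_stop=26); st(("bottom",hit)); r.sleep(.3); st("hold")
    if n==1:
        import cv2
        d=r.get_image("scene"); cv2.imwrite("pics/s1.png",cv2.resize(d["img"][180:310,225:385],None,fx=4,fy=4))
    r.move_linear([*Q,172],speed=100); r.sleep(.5); st("top")
E
python3 pump.py 1
```

```text
above 12.6 [-0.3  0.6 -0.3] [475.9 157.5 199.9]
False 13.05 [ 0.3 -0.4  0.5] [476.8 156.  164.7]
True
touch 13.26 [ 0.4 -0.3  2.5] [476.7 156.8 162.7]
('bottom', True) 14.31 [-5.3 -0.5 15.5] [472.8 158.3  94.8]
hold 14.61 [-4.  -0.3 14.5] [472.8 158.3  94.7]
top 16.09 [0.3 0.2 0.4] [476.  157.4 171.9]
```

View pics/s1.png

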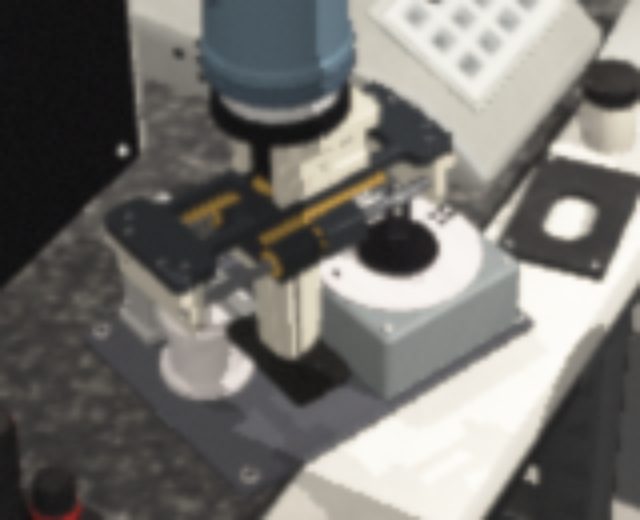

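The picture shows the paddle pressed level by the closed fingers at about (295,360). The held force of 15 N is above the 9 N spring, so it is on the stop. Four more strokes, pressing slightly harder.

```bash
sed -i 's/f_stop=26/f_stop=33/' pump.py; python3 pump.py 4; python3 - <<'E'
from h import *; from bench import robot as r; import cv2
def st(m): print(m,round(r.current_t(),2),np.round(r.current_contact_force(),1),np.round(r.current_ft_torque(),2),np.round(r.current_tcp_pos(),1),round(r.current_gripper_width(),3))
p=r.current_tcp_pos(); r.move_linear([p[0],p[1],230]); r.move_ptp([*C,230],seld(.698)); r.move_gripper(.5); st("above")
d=r.get_image("wrist"); cv2.imwrite("pics/w3.png",d["img"][50:250,200:450].repeat(3,0).repeat(3,1))
E
```

```text
False 16.34 [ 1.2 -0.1  0.9] [476.1 157.3 163.8]
('bottom', True) 17.43 [-6.   0.  16.3] [472.8 158.8  94.7]
hold 17.73 [-5.4 -0.3 15.8] [472.7 158.8  94.6]
top 19.16 [0.3 0.5 0.4] [476.  157.4 171.9]
False 19.41 [1.8 0.3 0.9] [476.1 157.3 163.8]
('bottom', True) 20.49 [-4.7 -0.8 15.6] [472.7 158.8  94.7]
hold 20.79 [-5.1  0.3 16.5] [472.7 158.8  94.7]
top 22.23 [ 0.3  0.1 -0.1] [476.  157.4 172. ]
False 22.48 [0.9 0.3 1.2] [476.1 157.3 163.8]
('bottom', True) 23.56 [-5.9  0.2 17.1] [472.7 158.8  94.7]
hold 23.86 [-5.2  0.3 16.6] [472.7 158.8  94.7]
top 25.29 [-0.3 -0.3  0.3] [475.9 157.4 171.9]
False 25.54 [0.3 0.1 0.4] [476.1 157.3 163.8]
('bottom', True) 26.62 [-5.4 -0.7 16.8] [472.6 158.9  94.8]
hold 26.93 [-5.1 -0.4 16.4] [472.6 158.9  94.7]
top 28.36 [ 0.1 -0.2  0.5] [476.  157.4 172. ]
above 30.36 [-0.5 -0.4  0.3] [-0.  -0.1  0. ] [472.2  28.7 230. ] 0.498
```

View pics/w3.png

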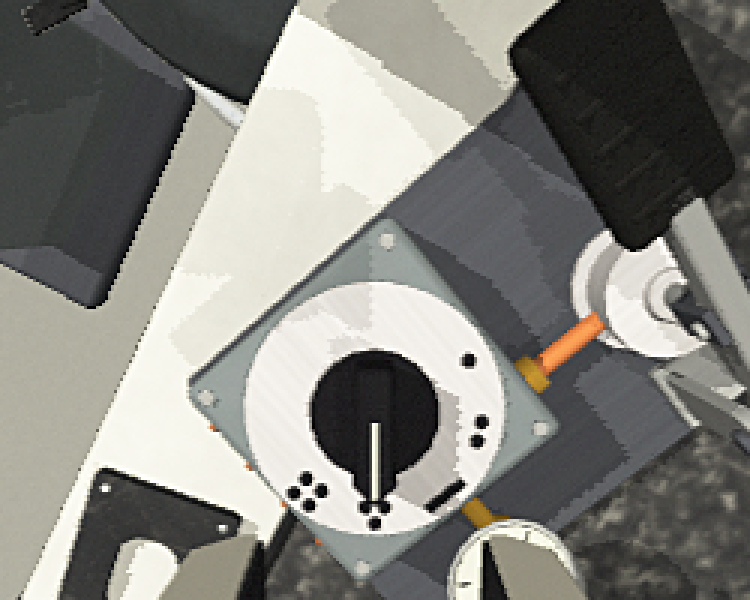

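The strokes all bottomed at the same height, so they reached the hard stop. The paddle has risen again and the nose still sits on the three dots (375,500). Turning to the cross bar.

```bash
python3 - <<'E'
from h import *; from bench import robot as r; import cv2
def st(m): print(m,round(r.current_t(),2),np.round(r.current_contact_force(),1),np.round(r.current_ft_torque(),2),np.round(r.current_tcp_pos(),1),round(r.current_gripper_width(),3))
print(r.move_linear([*C,74],speed=80,f_stop=8)); r.move_gripper(0.0); st("grip")
for a in (.35,0): r.move_linear([*C,74],seld(a)); st(a)
r.move_gripper(.5); st("open")
r.move_linear([*C,230]); r.sleep(.3)
d=r.get_image("wrist"); cv2.imwrite("pics/w4.png",d["img"][50:250,200:450].repeat(3,0).repeat(3,1)); st("up")
E
```

```text
False
grip 33.12 [ 1.4  1.9 -1.5] [ 0.36 -0.53 -0.01] [472.8  29.   74.1] 0.159
0.35 33.62 [0.8 0.7 0.9] [-0.09 -0.25 -0.03] [472.2  28.6  74.1] 0.161
0 34.12 [-2.  -5.3  2.3] [-0.96  0.23  0.01] [471.8  28.   74.1] 0.157
open 34.83 [-1.   1.4 -0.3] [-0.04 -0.17 -0.02] [472.2  28.8  74. ] 0.497
up 36.38 [ 0.5 -0.9  0.7] [-0.01 -0.13 -0.  ] [472.1  28.8 229.6] 0.503
```

View pics/w4.png

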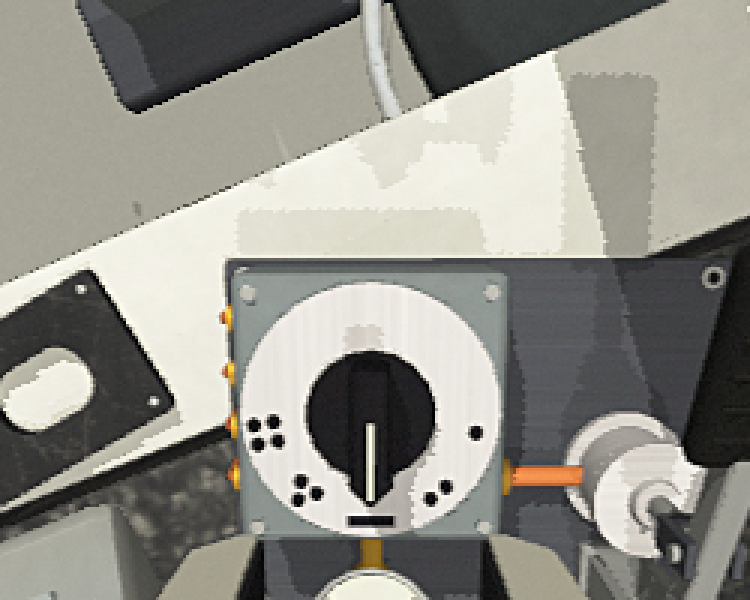

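The nose (370,505) points at the cross bar (370,521), the lever is up, and the bystanders are undisturbed. Handing in.

```bash
python3 -c "
from bench import robot as r
print(r.hand_in(), r.current_t())"
```

```text
the job is handed in; nothing more can be done
the job is handed in; nothing more can be done
```

The job is handed in at about 36 s on the robot's clock: selector turned to three dots, five full pump strokes, selector turned back to the cross bar (closed), and nothing round the unit seen to move in the pictures, though the hand-in call gave no verdict.

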